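# Put the dry gel cassettes away in their fitted holders

### The arm

A 6-joint arm with a two-finger parallel gripper is mounted at the origin on the work surface. World frame = base frame: x ahead of the robot, y to its left, z up, the work surface at z = 0. Lengths are in mm, angles in degrees, forces in N, time in s.
With the tool pointing down it reaches from about 300 to 850 mm from the base axis. Payload 5.4 kg.
Tool frame: the origin (TCP) lies midway between the tips of the shut fingers; the grasp point (between the pads) lies 19 mm behind it; z points along the fingers, y is the line along which they close (so a half turn about z gives the same grasp; the last joint's range is limited). The gripper opens to 85 mm and grips with 20 to 120 N. Pads are 22 mm wide; open, the fingers measure 114 mm over their backs; the gripper's body (76 mm by 85 mm) begins 54 mm behind the grasp point. The pads swing forward as they close: fully open they stand 13 mm farther back than shut.
Start: joints at [-88.528, 9.076, 91.501, -0, 79.423, -12.038], TCP at [134.309, -559.077, 231.299] pointing down, gripper open.
Joint ranges: [-166.64, 166.64], [-54.1, 131.32], [10.49, 154.53], [-73.88, 253.88], [9.74, 151.15], [-171.62, 171.62]. Speed limits (degrees/s): [147.25, 147.25, 180, 180, 180, 180].

### API

Orientations are given as a 3x3 rotation matrix whose columns are the frame's x, y, z axes.
In Python, from plant import bot gives the robot as it stands.
- The arm moves only by the tool play_rows, never from a script. Its argument "increments" is a list of rows, each a list of 6 numbers: the shift along the tool's x, y, z in cm, then the turn, a rotation vector about the tool's x, y, z in degrees. In form: [[x, y, z, rx, ry, rz], ...]. A call has 1 to 10 rows; each row shifts and turns the commanded pose from where the row before left it, along the tool's axes as they then stand; what a row does not reach is not made up. A row lasts 1/12 s, in which the tool goes at most 41.7 mm and 7.16 degrees, less where a joint would pass 70% of its speed; a pose out of reach is approached as far as the arm can. A call with a gripper value outside its range is refused whole. "jaw" is the finger opening in cm, from 0 to 8.54, set as the call begins (left out, the last holds). The fingers move at their own pace and stop on an object; "force" is the grip in N (left out, the last holds). Time passes only in rows, so rows that do not move let the fingers close. It gives the time, the measured TCP pose, the force, the opening and the grip force at its end, in the units of the state.
- bot.get_state(): the state, without advancing time (a new reading comes with each control period).
- bot.capture(name): name is "scene" or "top" or "wrist"; returns a dict with "image" (480x640x3 uint8, red, green, blue), "z_map" (480x640 float32, mm along the optical axis (not along the pixel's ray), 0 where there is no reading), "K" (3x3 intrinsics, pixels), "k1" (the pictures are not rectified: a ray, as slopes to the right and down, at radius r is drawn at 1 + k1 r^2 times it, then the intrinsics apply), "R" (3x3) and "t" (3): a world point X has camera coordinates R X + t; the wrist camera has in their place "mount" (4x4, takes a point from camera to tool coordinates, whose origin is the TCP and whose axes are the flange's). Camera axes: x right, y down, z forward; pixel columns grow to the right and rows downward; lengths in mm; the calibration is good to about 2 mm. A picture is of the moment at which its call begins: read the wrist's pose just before it.
- bot.sign_off(): hands the job in; it is judged then, once.
The state is a dict: "t": time; "joint_pos": joint angles; "joint_velocities": joint speeds; "effort": joint torques, N m; "tool_pos": TCP position; "tool_rot": TCP orientation; "wrist_force": force on the tool from outside, world axes, zero at the start; "ft_torque": the same for the moment, N m; "grip_width": finger opening in mm; "grasp_force": force on a finger pad.
Only numpy, scipy, OpenCV 4.12 (cv2) and the standard library are available. Lean on these libraries where they do the work, as an engineer would, in place of code of your own. Each camera call takes 0.05 s, during which the arm holds its last target. There are 200 camera calls.

### The job

The four gel cassettes in the white draining rack are dry: put them away in the grey storage stand, each upright and fully down in the slotted holder made for its width. They are glass, so keep them upright and lower them in gently rather than dropping them, and leave the beaker standing where it is between the racks.

Things in the scene. Friction and masses are not known exactly. Their poses are not given: they have to be found in the camera images.
- cassette_60: narrowest of four loose glass gel cassettes, black frame: 60 mm wide (x), 10 thick (y), 90 tall (z), 116 g, symmetric; origin: centre of underside. Top 28 mm is a solid rail to pinch across the thickness. Starts upright on the white draining rack, underside 22 mm above bench, between pegs reaching 36 mm up its faces; the four are parallel, 56 mm apart along y, in any order
- cassette_82: second narrowest of four loose glass gel cassettes, black frame: 82 mm wide (x), 10 thick (y), 90 tall (z), 140 g, symmetric; origin: centre of underside. Top 28 mm is a solid rail to pinch across the thickness. Starts upright on the white draining rack, underside 22 mm above bench, between pegs reaching 36 mm up its faces; the four are parallel, 56 mm apart along y, in any order
- cassette_104: second widest of four loose glass gel cassettes, black frame: 104 mm wide (x), 10 thick (y), 90 tall (z), 164 g, symmetric; origin: centre of underside. Top 28 mm is a solid rail to pinch across the thickness. Starts upright on the white draining rack, underside 22 mm above bench, between pegs reaching 36 mm up its faces; the four are parallel, 56 mm apart along y, in any order
- cassette_126: widest of four loose glass gel cassettes, black frame: 126 mm wide (x), 10 thick (y), 90 tall (z), 189 g, symmetric; origin: centre of underside. Top 28 mm is a solid rail to pinch across the thickness. Starts upright on the white draining rack, underside 22 mm above bench, between pegs reaching 36 mm up its faces; the four are parallel, 56 mm apart along y, in any order
- holder_60: narrowest of four fixed white holders on the grey storage stand, for the 60 mm cassette: slot 70 mm long (x), 13 wide (y), walls 3 mm, flared lips up to z 44 mm (mouth 81 x 24, outside 86 x 29). Origin: centre of underside, 10 mm above bench; slot floor at z 6 mm, where the cassette underside rests. Wider cassettes do not fit. The four are parallel, 56 mm apart along y, in any order
- holder_82: second narrowest of four fixed white holders on the grey storage stand, for the 82 mm cassette: slot 92 mm long (x), 13 wide (y), walls 3 mm, flared lips up to z 44 mm (mouth 103 x 24, outside 108 x 29). Origin: centre of underside, 10 mm above bench; slot floor at z 6 mm, where the cassette underside rests. Wider cassettes do not fit. The four are parallel, 56 mm apart along y, in any order
- holder_104: second widest of four fixed white holders on the grey storage stand, for the 104 mm cassette: slot 114 mm long (x), 13 wide (y), walls 3 mm, flared lips up to z 44 mm (mouth 125 x 24, outside 130 x 29). Origin: centre of underside, 10 mm above bench; slot floor at z 6 mm, where the cassette underside rests. Wider cassettes do not fit. The four are parallel, 56 mm apart along y, in any order
- holder_126: widest of four fixed white holders on the grey storage stand, for the 126 mm cassette: slot 136 mm long (x), 13 wide (y), walls 3 mm, flared lips up to z 44 mm (mouth 147 x 24, outside 152 x 29). Origin: centre of underside, 10 mm above bench; slot floor at z 6 mm, where the cassette underside rests. Wider cassettes do not fit. The four are parallel, 56 mm apart along y, in any order
- beaker: a small loose glass beaker, 40 mm across, 56 mm high, standing between the two racks; origin at the centre of its underside. Not to be disturbed.
There are look-alikes about, which are no part of the job. What is shaped like the cassette_104 but orange or pink is not meant.

How it is judged:
By the outcome, as a careful person would: the job done as asked, in the order asked, and still so for the second after the job is handed in, with the robot touching nothing.
It also fails if it takes over 125 s, if anything falls off the work surface, if the arm or the gripper's body presses on something with over 40 N, if the wrist force passes 120 N, or if a joint passes its speed limit or range.

## Working session

There is one attempt and no reset: what is moved stays moved. The work goes in short steps, Python scripts to look and compute and a tool call to move; the robot and the scene stay as the last step left them, time stands still between calls to the robot, and variables do not carry over. Pictures are saved under pics/ and viewed, at most 14 in all, crops included, and the job is handed in when it is done.

Besides the shell and the picture viewer there is one more tool, called as name(argument=value, ...) on one line, values as JSON. play_rows: Moves the arm, as the interface text tells. Its arguments: {"type":"object","properties":{"increments":{"type":"array"},"jaw":{"type":"number"},"force":{"type":"number"}},"required":["increments"]}

```bash
mkdir -p pics; cat > h.py <<'E'
import numpy as np, cv2
from plant import bot
np.set_printoptions(precision=1,suppress=True)
def cap(n):
    s=bot.get_state(); c=bot.capture(n); c['s']=s
    if 'mount' in c:
        M=np.array(c['mount']); Rt=np.array(s['tool_rot']); 
        Rcw=Rt@M[:3,:3]; tc=Rt@M[:3,3]+np.array(s['tool_pos'])
        c['R']=Rcw.T; c['t']=-Rcw.T@tc
    c['R']=np.array(c['R']);c['t']=np.array(c['t']);c['K']=np.array(c['K'])
    return c
def rays(c,uv):
    d=np.array([c['k1'],0,0,0,0],float)
    return cv2.undistortPoints(np.array(uv,float).reshape(-1,1,2),c['K'],d).reshape(-1,2)
def onplane(c,uv,z):
    r=rays(c,uv); d=np.c_[r,np.ones(len(r))]@c['R']; o=-c['R'].T@c['t']
    return o+d*((z-o[2])/d[:,2])[:,None]
def depthpts(c):
    v,u=np.mgrid[0:480,0:640]; r=rays(c,np.c_[u.ravel(),v.ravel()]); z=c['z_map'].ravel()
    P=(np.c_[r,np.ones(len(r))]*z[:,None]-c['t'])@c['R']; P[z==0]=np.nan
    return P.reshape(480,640,3)
def save(c,n): cv2.imwrite('pics/'+n,c['image'][...,::-1])
E
python3 - <<'E'
from h import *
for n in ('scene','top'):
    c=cap(n); save(c,n+'1.png'); print(n,-c['R'].T@c['t'],c['k1'],c['K'][0,0]); np.save(n+'1.npy',c,allow_pickle=True)
s=bot.get_state(); print(s['t'],s['tool_rot'])
E
```

```text
scene [ 919.3 -731.7  753.4] -0.10980501987253594 498.5271042274542
top [375.6 -31.  946.6] 0.031292311607951956 499.9928641356965
0.1 [[ 1.   0.2 -0. ]
 [ 0.2 -1.   0. ]
 [ 0.  -0.  -1. ]]
```

View pics/top1.png

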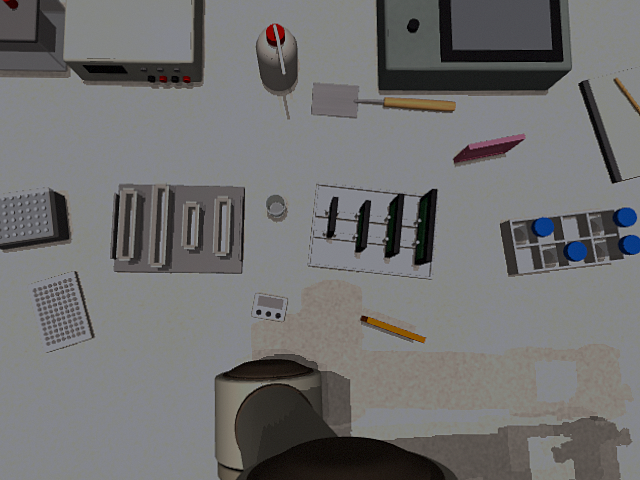

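View pics/scene1.png

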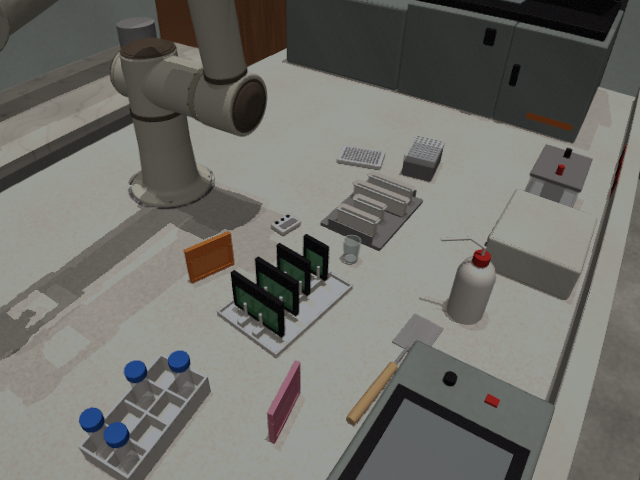

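The top view shows the white rack at about (373,230) with four black cassettes at (333,217), (363,226), (395,226) and (426,227). The grey stand at (180,228) has holders at (128,225), (160,225), (192,225) and (223,225). The beaker is at (276,206). The pink look-alike is at (490,148), and the orange one at (393,328) stands on the bench; neither is meant.

```bash
cat > m.py <<'E'
from h import *
c=np.load('top1.npy',allow_pickle=True).item(); P=depthpts(c)
def blobs(lo,hi,z,x0,x1,y0,y1,dark=False):
    m=(P[...,2]>lo)&(P[...,2]<hi)&(P[...,0]>x0)&(P[...,0]<x1)&(P[...,1]>y0)&(P[...,1]<y1)
    n,l,st,ce=cv2.connectedComponentsWithStats(m.astype(np.uint8))
    for i in range(1,n):
        if st[i,4]<25: continue
        v,u=np.nonzero(l==i); Q=onplane(c,np.c_[u,v],z)
        (cx,cy),(w,h),a=cv2.minAreaRect(Q[:,:2].astype(np.float32))
        print(ce[i],st[i,4],'c',np.array([cx,cy]),'wh',np.array([w,h]),'a',round(a,1),'zmed',np.nanmedian(P[l==i][:,2]))
print(np.array([P[225,333],P[225,426],P[225,160],P[206,276],P[250,180],P[260,350],P[300,350]]))
print('cass');blobs(104,122,112,250,560,-400,-50)
print('hold');blobs(46,62,54,250,560,100,500)
print('beaker');blobs(30,70,56,250,560,0,110)
E
python3 m.py
```

```text
[[ 501.7  -90.1  113.2]
 [ 503.9 -252.7   95. ]
 [ 517.   224.5   18.5]
 [ 555.7   10.9    1.6]
 [ 471.4  189.4    7.2]
 [ 451.1 -129.3    3.1]
 [ 375.9 -128.6   -3.3]]
cass
[398.  223.6] 393 c [ 504.9 -200.6] wh [ 11.5 103.8] a 83.4 zmed 110.98941949953532
[430.5 226.6] 474 c [ 499.2 -255.7] wh [ 12.  120.2] a 83.5 zmed 110.86616764789298
[333.1 214.1] 213 c [520.8 -90.7] wh [10.3 59.6] a 83.6 zmed 111.23424559842317
[365.1 224. ] 307 c [ 503.7 -144.7] wh [10.7 82.4] a 83.4 zmed 111.07123402342525
hold
[ 43.1 226.9] 226 c [499.3 426. ] wh [ 57.8 117.5] a 45.1 zmed 54.57004935014385
[124.5 230.4] 568 c [504.2 274.7] wh [ 28.7 109.7] a 88.8 zmed 51.39326824691784
[157.2 234. ] 610 c [498.7 217.8] wh [ 28.8 120.7] a 88.8 zmed 51.46930399298702
[216.4 227.3] 307 c [508.  110.4] wh [101.7  21.3] a 0.8 zmed 50.97970659596283
[189.4 225. ] 435 c [511.7 162. ] wh [28.9 83.5] a 88.8 zmed 51.4958510371609
beaker
[226.6 226.1] 266 c [507.7 100. ] wh [ 16.7 101.5] a 88.8 zmed 50.98116049987233
[269.8 208.3] 83 c [540.8  18. ] wh [37.4 16.2] a 42.0 zmed 54.15601479054578
```

```bash
sed -i 's/^print(np.arr.*$//; s/250,560,-400,-50/250,610,-400,-50/; s/250,560,100,500/250,610,60,400/; s/250,560,0,110/250,610,-20,60/' m.py; python3 m.py; python3 - <<'E'
from h import *
c=np.load('top1.npy',allow_pickle=True).item()
im=c['image'][175:285,100:445]; cv2.imwrite('pics/crop.png',cv2.convertScaleAbs(cv2.resize(im[...,::-1],(790,252)),alpha=1.6))
s=bot.get_state(); print(np.array(s['tool_rot']), s['grip_width'])
E
```

```text
cass
[430.6 225.2] 493 c [ 501.8 -256. ] wh [ 12.  125.4] a 83.5 zmed 110.87077263764634
[398.  223.6] 393 c [ 504.9 -200.6] wh [ 11.5 103.8] a 83.4 zmed 110.98941949953532
[333.1 214.1] 213 c [520.8 -90.7] wh [10.3 59.6] a 83.6 zmed 111.23424559842317
[365.1 224. ] 307 c [ 503.7 -144.7] wh [10.7 82.4] a 83.4 zmed 111.07123402342525
hold
[157.8 224.4] 781 c [513.3 217.5] wh [ 28.8 149.9] a 88.8 zmed 51.408477555694084
[124.9 224.4] 676 c [514.  274.5] wh [ 28.7 129.3] a 88.8 zmed 51.40467812804676
[220.9 225.3] 540 c [510.7 106.4] wh [ 29. 107.] a 88.8 zmed 51.428657671821625
[189.4 225. ] 435 c [511.7 162. ] wh [28.9 83.5] a 88.8 zmed 51.4958510371609
[ 54.7 222.9] 102 c [516.9 397.4] wh [52.2  7.6] a 5.8 zmed 55.12010007618752
beaker
[274.3 203. ] 203 c [548.5  10.5] wh [40.2 38. ] a 26.3 zmed 53.29384249944009
[[ 1.   0.2 -0. ]
 [ 0.2 -1.   0. ]
 [ 0.  -0.  -1. ]] 85.56054834621186
```

View pics/crop.png

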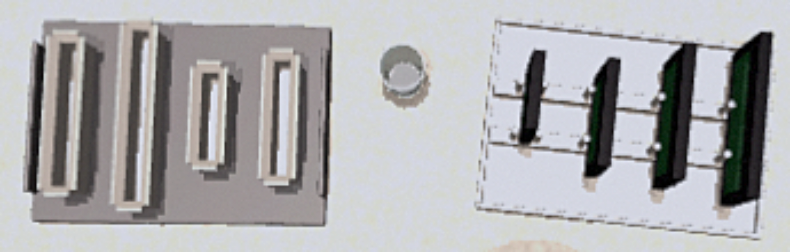

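The crop shows cassettes, left to right, of 60/82/104/126 mm (measured 59.6, 82.4, 103.8, 125.4). The holders, left to right, are 104/126/60/82 (outside 129, 150, 84, 107). The beaker is at (405,70) in the crop. All sizes match the description. I'll start with the 60.

```bash
cat >> h.py <<'E'
from scipy.spatial.transform import Rotation as Ro
C={60:(520.8,-90.7),82:(503.7,-144.7),104:(504.9,-200.6),126:(501.8,-256.0)}; CY=-6.5
H={60:(511.7,162.),82:(510.7,106.4),104:(514.,274.5),126:(513.3,217.5)}; HY=-1.2
def go(x,y,z,yaw):
    s=bot.get_state(); a=np.radians(yaw); R=np.array(s['tool_rot'])
    T=np.array([[np.cos(a),np.sin(a),0],[np.sin(a),-np.cos(a),0],[0,0,-1]])
    rv=np.degrees(Ro.from_matrix(R.T@T).as_rotvec()); d=np.array([x,y,z])-s['tool_pos']
    np.set_printoptions(precision=3,suppress=True)
    print('t',s['t'],'pos',np.array(s['tool_pos']),'turn first',rv,'then cm',T.T@d/10,'| unturned cm',R.T@d/10)
E
python3 -c "
from h import *
go(*C[60],200,CY)"
```

```text
t 0.1 pos [ 134.281 -558.549  230.426] turn first [-0.097 -0.003 20.011] then cm [ 33.107 -50.86    3.043] | unturned cm [ 48.512 -36.455   3.12 ]
```

play_rows(increments=[[0, 0, 0, 0, 0, 5], [0, 0, 0, 0, 0, 5], [0, 0, 0, 0, 0, 5], [0, 0, 0, 0, 0, 5], [1.3, -2.0, 0.1, 0, 0, 0], [1.8, -2.8, 0.2, 0, 0, 0], [2, -3.1, 0.2, 0, 0, 0], [2, -3.1, 0.2, 0, 0, 0], [2, -3.1, 0.2, 0, 0, 0], [2, -3.1, 0.2, 0, 0, 0]], jaw=4)

```text
t: 0.93
tool_pos: [264.7, -399.0, 219.7]
tool_rot: [[0.994, -0.114, -0.0], [-0.114, -0.994, 0.001], [-0.0, -0.001, -1.0]]
wrist_force: [1.0, -0.8, -0.3]
grip_width: 40.1
grasp_force: 0.0
```

play_rows(increments=[[2, -3.1, 0.2, 0, 0, 0], [2, -3.1, 0.2, 0, 0, 0], [2, -3.1, 0.2, 0, 0, 0], [2, -3.1, 0.2, 0, 0, 0], [2, -3.1, 0.2, 0, 0, 0], [2, -3.1, 0.2, 0, 0, 0], [2, -3.1, 0.2, 0, 0, 0], [2, -3.1, 0.2, 0, 0, 0], [2, -3.1, 0.2, 0, 0, 0], [2, -2.8, 0.2, 0, 0, 0]])

```text
t: 1.77
tool_pos: [498.1, -116.1, 199.8]
tool_rot: [[0.994, -0.112, -0.001], [-0.112, -0.994, 0.0], [-0.001, -0.0, -1.0]]
wrist_force: [0.4, -0.4, 0.1]
grip_width: 40.4
grasp_force: 0.0
```

play_rows(increments=[[1, -1.5, 0, 0, 0, 0], [1, -1.2, 0, 0, 0, 0], [0, 0, 0, 0, 0, 0], [0, 0, 0, 0, 0, 0]])

```text
t: 2.1
tool_pos: [520.2, -93.3, 199.8]
tool_rot: [[0.994, -0.112, -0.001], [-0.112, -0.994, 0.0], [-0.001, 0.0, -1.0]]
wrist_force: [-0.1, -0.2, 0.5]
grip_width: 40.5
grasp_force: 0.0
```

```bash
python3 - <<'E'
from h import *
go(*C[60],200,CY)
c=cap('wrist'); save(c,'w1.png')
for k in C:
    X=np.array([*C[k],112.]); p=c['R']@X+c['t']; print(k,p, c['K'][0,0]*p[0]/p[2]+c['K'][0,2],c['K'][1,1]*p[1]/p[2]+c['K'][1,2])
E
```

```text
t 2.1 pos [520.181 -93.287 199.785] turn first [0.001 0.068 0.098] then cm [ 0.032 -0.264 -0.022] | unturned cm [ 0.033 -0.264 -0.022]
60 [ -2.785   3.015 242.43 ] 319.03065798669013 250.25614041978596
82 [ 52.771  13.557 245.718] 394.5151135115613 264.51436719390273
104 [108.198   6.547 243.493] 471.11603255159355 255.07721300683298
126 [163.602   3.666 242.564] 547.8884419249464 251.14982965079437
```

View pics/w1.png

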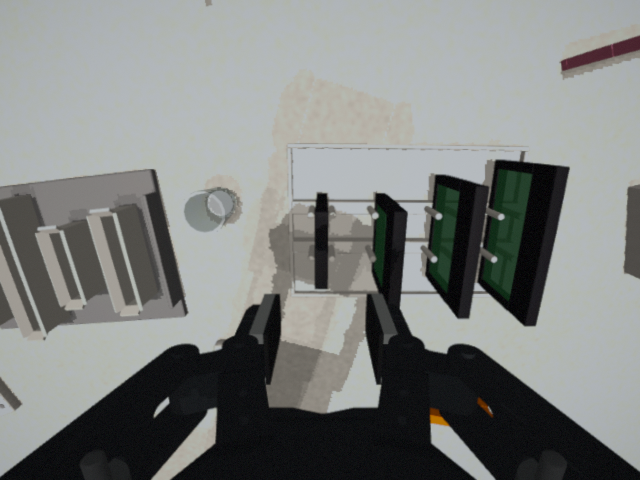

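The wrist view shows the 60 cassette directly ahead of the fingers at (321,240), with the 82, 104 and 126 to the right at (393,250), (465,245) and (540,245). I'll refine with wrist depth.

```bash
python3 - <<'E'
from h import *
c=cap('wrist'); P=depthpts(c)
m=((P[...,2]>104)&(P[...,2]<120)&(P[...,0]>400)).astype(np.uint8); m[292:,:345]=0
n,l,st,ce=cv2.connectedComponentsWithStats(m)
for i in range(1,n):
    if st[i,4]<300: continue
    v,u=np.nonzero(l==i);Q=onplane(c,np.c_[u,v],112)
    print(ce[i],cv2.minAreaRect(Q[:,:2].astype(np.float32)),np.nanmedian(P[l==i][:,2]))
E
```

```text
[543.1 243.3] ((501.075927734375, -255.673828125), (16.13674545288086, 126.2773208618164), 83.2320785522461) 111.59740326740128
[469.8 250.4] ((504.29241943359375, -200.81817626953125), (14.058321952819824, 104.4225845336914), 83.37471008300781) 111.82097877157197
[319.5 249. ] ((520.2730712890625, -91.45945739746094), (9.759513854980469, 61.20780944824219), 83.76587677001953) 112.16410264322971
[395.1 255.7] ((506.5611877441406, -145.6627197265625), (11.676624298095703, 76.55207061767578), 83.39672088623047) 112.04610859293669
```

play_rows(increments=[[0, -0.2, 1.5, 0, 0, 0], [0, 0, 2, 0, 0, 0], [0, 0, 2, 0, 0, 0], [0, 0, 2, 0, 0, 0], [0, 0, 1.5, 0, 0, 0], [0, 0, 1.5, 0, 0, 0], [0, 0, 1, 0, 0, 0], [0, 0, 0.5, 0, 0, 0], [0, 0, 0, 0, 0, 0]])

```text
t: 2.95
tool_pos: [519.6, -92.0, 79.3]
tool_rot: [[0.993, -0.114, -0.002], [-0.114, -0.993, 0.001], [-0.002, -0.001, -1.0]]
wrist_force: [0.4, -0.4, -0.6]
grip_width: 40.1
grasp_force: 0.0
```

play_rows(increments=[[0, 0, 0, 0, 0, 0], [0, 0, 0, 0, 0, 0], [0, 0, 0, 0, 0, 0], [0, 0, 0, 0, 0, 0], [0, 0, 0, 0, 0, 0], [0, 0, 0, 0, 0, 0], [0, 0, 0, 0, 0, 0], [0, 0, 0, 0, 0, 0]], jaw=0.5, force=40)

```text
t: 3.62
tool_pos: [521.6, -92.1, 81.5]
tool_rot: [[0.994, -0.113, 0.002], [-0.113, -0.994, -0.001], [0.002, 0.001, -1.0]]
wrist_force: [-0.7, -0.1, 5.9]
grip_width: 9.6
grasp_force: 40.4
```

play_rows(increments=[[0, 0, -0.5, 0, 0, 0], [0, 0, -1, 0, 0, 0], [0, 0, -1.5, 0, 0, 0], [0, 0, -2, 0, 0, 0], [0, 0, -2, 0, 0, 0], [0, 0, -2, 0, 0, 0], [0, 0, -1, 0, 0, 0], [0, 0, -0.5, 0, 0, 0], [0, 0, 0, 0, 0, 0]])

```text
t: 4.37
tool_pos: [521.0, -91.9, 186.3]
tool_rot: [[0.994, -0.113, 0.002], [-0.113, -0.994, -0.001], [0.002, 0.001, -1.0]]
wrist_force: [-0.3, 0.5, -1.3]
grip_width: 9.5
grasp_force: 39.5
```

```bash
python3 - <<'E'
from h import *
go(*H[60],185,HY); s=bot.get_state(); print(s['wrist_force'],s['grip_width'])
E
```

```text
t 4.3667 pos [521.049 -91.9   186.305] turn first [ 0.034 -0.095 -5.285] then cm [ -1.466 -25.365   0.13 ] | unturned cm [ -3.797 -25.122   0.111]
[-0.268  0.55  -1.284] 9.494133168903806
```

play_rows(increments=[[0, -0.6, 0, 0, 0, -2], [-0.1, -1.4, 0, 0, 0, -3.3], [-0.2, -2.2, 0, 0, 0, 0], [-0.2, -2.9, 0, 0, 0, 0], [-0.2, -3.2, 0, 0, 0, 0], [-0.2, -3.2, 0, 0, 0, 0], [-0.2, -3.2, 0, 0, 0, 0], [-0.2, -3.1, 0, 0, 0, 0], [-0.1, -2.5, 0, 0, 0, 0]])

```text
t: 5.12
tool_pos: [510.9, 134.0, 183.4]
tool_rot: [[1.0, -0.018, -0.003], [-0.018, -1.0, 0.001], [-0.003, -0.0, -1.0]]
wrist_force: [-0.1, -0.9, -0.6]
grip_width: 9.4
grasp_force: 39.4
```

play_rows(increments=[[-0.1, -1.6, 0, 0, 0, 0], [-0.1, -1.0, 0, 0, 0, 0], [0, -0.4, 0, 0, 0, 0], [0, 0, 0, 0, 0, 0], [0, 0, 0, 0, 0, 0]])

```text
t: 5.53
tool_pos: [511.0, 160.9, 184.8]
tool_rot: [[1.0, -0.021, -0.001], [-0.021, -1.0, -0.001], [-0.001, 0.001, -1.0]]
wrist_force: [0.1, 0.5, -0.9]
grip_width: 9.5
grasp_force: 39.4
```

```bash
python3 - <<'E'
from h import *
go(*H[60],185,HY)
c=cap('wrist'); save(c,'w2.png'); P=depthpts(c)
m=((P[...,2]>46)&(P[...,2]<62)).astype(np.uint8)
n,l,st,ce=cv2.connectedComponentsWithStats(m)
for i in range(1,n):
    if st[i,4]<300: continue
    v,u=np.nonzero(l==i);Q=onplane(c,np.c_[u,v],54)
    print(ce[i],st[i],cv2.minAreaRect(Q[:,:2].astype(np.float32)),np.nanmedian(P[l==i][:,2]))
E
```

```text
t 5.5333 pos [511.029 160.87  184.756] turn first [0.033 0.056 0.011] then cm [ 0.065 -0.114 -0.024] | unturned cm [ 0.065 -0.114 -0.025]
[254.727 226.725] [ 233  143   43  172 3497] ((511.9869079589844, 217.3046417236328), (29.379348754882812, 150.83975219726562), 88.95215606689453) 52.07768125342911
[189.196 229.635] [ 167  159   48  145 2939] ((512.583984375, 273.5006103515625), (29.615964889526367, 128.11553955078125), 88.55386352539062) 52.003311080433065
[504.534 187.334] [ 477  164   52   48 1012] ((548.5777587890625, 10.999115943908691), (43.804405212402344, 38.849361419677734), 89.70451354980469) 54.74634984014544
[ 46.254 213.695] [  19  166   53  100 1360] ((532.571044921875, 400.029052734375), (88.31521606445312, 15.133844375610352), 9.296883583068848) 54.99712806960158
[387.74  231.344] [ 368  172   41  122 2497] ((509.1988525390625, 106.3377685546875), (29.250131607055664, 106.99494171142578), 88.70008850097656) 52.0241033751321
[320.001 222.468] [ 304  186   35   92 1460] ((512.384033203125, 162.2160186767578), (28.972007751464844, 80.0570068359375), 89.16336822509766) 52.691245795841624
```

View pics/w2.png

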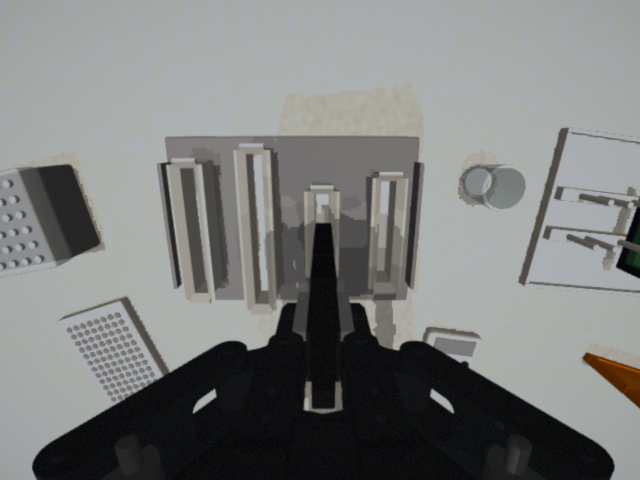

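The wrist view shows the 60 cassette held over its holder at (320,222), with the 82 holder at (388,231) and the beaker undisturbed at (490,187). Positions agree within about 1 mm, so I'm lowering.

play_rows(increments=[[0.1, -0.1, 1, 0, 0, 0], [0, 0, 1.5, 0, 0, 0], [0, 0, 1.5, 0, 0, 0], [0, 0, 1, 0, 0, 0], [0, 0, 1, 0, 0, 0], [0, 0, 0.7, 0, 0, 0], [0, 0, 0.6, 0, 0, 0], [0, 0, 0.6, 0, 0, 0], [0, 0, 0.6, 0, 0, 0]])

```text
t: 6.33
tool_pos: [512.7, 162.5, 100.2]
tool_rot: [[1.0, -0.021, 0.001], [-0.021, -1.0, 0.0], [0.001, -0.0, -1.0]]
wrist_force: [-0.1, -0.1, -1.5]
grip_width: 9.3
grasp_force: 39.4
```

play_rows(increments=[[0, 0, 0.4, 0, 0, 0], [0, 0, 0.4, 0, 0, 0], [0, 0, 0.3, 0, 0, 0], [0, 0, 0.3, 0, 0, 0], [0, 0, 0.2, 0, 0, 0], [0, 0, 0.2, 0, 0, 0], [0, 0, 0, 0, 0, 0]])

```text
t: 6.92
tool_pos: [512.1, 162.5, 82.0]
tool_rot: [[1.0, -0.021, -0.0], [-0.021, -1.0, -0.0], [-0.0, 0.0, -1.0]]
wrist_force: [-0.1, -0.4, -0.2]
grip_width: 9.3
grasp_force: 39.4
```

play_rows(increments=[[0, 0, 0.2, 0, 0, 0], [0, 0, 0.1, 0, 0, 0], [0, 0, 0.1, 0, 0, 0], [0, 0, 0.1, 0, 0, 0], [0, 0, 0.1, 0, 0, 0], [0, 0, 0, 0, 0, 0]])

```text
t: 7.42
tool_pos: [512.1, 162.5, 76.1]
tool_rot: [[1.0, -0.021, -0.0], [-0.021, -1.0, -0.0], [-0.0, 0.0, -1.0]]
wrist_force: [-0.6, -0.6, -1.5]
grip_width: 9.1
grasp_force: 39.4
```

play_rows(increments=[[0, 0, 0.1, 0, 0, 0], [0, 0, 0.1, 0, 0, 0], [0, 0, 0, 0, 0, 0]])

```text
t: 7.67
tool_pos: [512.5, 162.6, 75.5]
tool_rot: [[1.0, -0.021, 0.0], [-0.021, -1.0, -0.0], [0.0, 0.0, -1.0]]
wrist_force: [-3.3, -0.2, 8.2]
grip_width: 9.1
grasp_force: 40.7
```

Contact came at the expected seated height. I'm releasing and rising.

play_rows(increments=[[0, 0, 0, 0, 0, 0], [0, 0, 0, 0, 0, 0], [0, 0, 0, 0, 0, 0], [0, 0, 0, 0, 0, 0], [0, 0, -0.5, 0, 0, 0], [0, 0, -1, 0, 0, 0], [0, 0, -2, 0, 0, 0], [0, 0, -3, 0, 0, 0], [0, 0, -3, 0, 0, 0], [0, 0, -1.5, 0, 0, 0]], jaw=4)

```text
t: 8.5
tool_pos: [514.2, 162.7, 189.5]
tool_rot: [[1.0, -0.021, 0.007], [-0.021, -1.0, 0.001], [0.007, -0.001, -1.0]]
wrist_force: [1.0, 0.3, 0.1]
grip_width: 39.9
grasp_force: 0.0
```

```bash
python3 - <<'E'
from h import *
c=cap('scene'); save(c,'s2.png'); P=depthpts(c); t=cap('top');Q=depthpts(t)
m=(Q[...,2]>90)&(Q[...,0]>450)&(Q[...,0]<580)&(Q[...,1]>140)&(Q[...,1]<185)&(Q[...,2]<125)
p=Q[m]; print(m.sum(), np.nanmedian(p,0))
go(505,-145.2,185,CY)
E
```

```text
187 [501.8 161.2 104.9]
t 8.6 pos [514.97  162.776 189.226] turn first [-0.076 -0.495  5.316] then cm [ 2.496 30.713  0.423] | unturned cm [-0.364 30.812  0.391]
```

play_rows(increments=[[0, 0.7, 0, 0, 0, 2.3], [0, 1.5, 0, 0, 0, 3], [0.2, 2.4, 0, 0, 0, 0], [0.3, 3.2, 0, 0, 0, 0], [0.3, 3.6, 0, 0, 0, 0], [0.3, 3.6, 0, 0, 0, 0], [0.3, 3.6, 0, 0, 0, 0], [0.3, 3.6, 0, 0, 0, 0], [0.2, 3.2, 0, 0, 0, 0], [0.2, 2.4, 0, 0, 0, 0]])

```text
t: 9.43
tool_pos: [502.1, -118.5, 183.5]
tool_rot: [[0.993, -0.115, -0.001], [-0.115, -0.993, 0.0], [-0.001, 0.0, -1.0]]
wrist_force: [-0.1, 0.7, 0.3]
grip_width: 40.4
grasp_force: 0.0
```

play_rows(increments=[[0.1, 1.5, 0, 0, 0, 0], [0.1, 1, 0, 0, 0, 0], [0, 0.4, 0, 0, 0, 0], [0, 0, 0, 0, 0, 0], [0, 0, 0, 0, 0, 0]])

```text
t: 9.85
tool_pos: [501.7, -144.4, 183.9]
tool_rot: [[0.994, -0.112, -0.001], [-0.112, -0.994, 0.001], [-0.001, -0.001, -1.0]]
wrist_force: [-0.5, 0.9, -0.1]
grip_width: 39.9
grasp_force: 0.0
```

```bash
python3 - <<'E'
from h import *
go(504,-145.2,80,CY)
E
```

```text
t 9.85 pos [ 501.684 -144.386  183.943] turn first [-0.041  0.04   0.042] then cm [ 0.239  0.055 10.394] | unturned cm [ 0.246  0.062 10.394]
```

play_rows(increments=[[0.2, 0.05, 1.2, 0, 0, 0], [0, 0, 1.8, 0, 0, 0], [0, 0, 1.8, 0, 0, 0], [0, 0, 1.8, 0, 0, 0], [0, 0, 1.5, 0, 0, 0], [0, 0, 1.2, 0, 0, 0], [0, 0, 0.7, 0, 0, 0], [0, 0, 0.3, 0, 0, 0], [0, 0, 0, 0, 0, 0]])

```text
t: 10.6
tool_pos: [503.6, -145.5, 80.7]
tool_rot: [[0.994, -0.113, -0.001], [-0.113, -0.994, 0.0], [-0.001, -0.0, -1.0]]
wrist_force: [0.5, 0.2, 0.5]
grip_width: 39.9
grasp_force: 0.0
```

play_rows(increments=[[0, 0, 0, 0, 0, 0], [0, 0, 0, 0, 0, 0], [0, 0, 0, 0, 0, 0], [0, 0, 0, 0, 0, 0], [0, 0, 0, 0, 0, 0], [0, 0, 0, 0, 0, 0], [0, 0, 0, 0, 0, 0], [0, 0, 0, 0, 0, 0]], jaw=0.5)

```text
t: 11.27
tool_pos: [504.6, -146.4, 82.4]
tool_rot: [[0.994, -0.113, 0.002], [-0.113, -0.994, -0.001], [0.002, 0.001, -1.0]]
wrist_force: [0.6, -0.5, 5.1]
grip_width: 9.2
grasp_force: 40.2
```

play_rows(increments=[[0, 0, -0.5, 0, 0, 0], [0, 0, -1, 0, 0, 0], [0, 0, -1.5, 0, 0, 0], [0, 0, -2, 0, 0, 0], [0, 0, -2, 0, 0, 0], [0, 0, -2, 0, 0, 0], [0, 0, -1, 0, 0, 0], [0, 0, -0.5, 0, 0, 0], [0, 0, 0, 0, 0, 0]])

```text
t: 12.02
tool_pos: [504.2, -146.2, 187.3]
tool_rot: [[0.994, -0.113, 0.002], [-0.113, -0.994, -0.001], [0.002, 0.001, -1.0]]
wrist_force: [0.3, 0.2, -1.4]
grip_width: 8.9
grasp_force: 39.3
```

```bash
python3 - <<'E'
from h import *
go(510.2,106.6,185,HY)
E
```

```text
t 12.0167 pos [ 504.159 -146.207  187.27 ] turn first [ 0.043 -0.092 -5.291] then cm [  0.075 -25.288   0.227] | unturned cm [ -2.258 -25.187   0.206]
```

play_rows(increments=[[0, -0.6, 0, 0, 0, -2], [0, -1.4, 0, 0, 0, -3.3], [0, -2.2, 0, 0, 0, 0], [0, -2.9, 0, 0, 0, 0], [0, -3.2, 0, 0, 0, 0], [0, -3.2, 0, 0, 0, 0], [0, -3.2, 0, 0, 0, 0], [0, -3.1, 0, 0, 0, 0], [0, -2.5, 0, 0, 0, 0]])

```text
t: 12.77
tool_pos: [508.2, 79.6, 184.5]
tool_rot: [[1.0, -0.018, -0.003], [-0.018, -1.0, 0.001], [-0.003, -0.001, -1.0]]
wrist_force: [-0.0, -0.5, -1.4]
grip_width: 9.2
grasp_force: 39.3
```

play_rows(increments=[[0, -1.6, 0, 0, 0, 0], [0, -1.0, 0, 0, 0, 0], [0, -0.4, 0, 0, 0, 0], [0, 0, 0, 0, 0, 0], [0, 0, 0, 0, 0, 0]])

```text
t: 13.18
tool_pos: [510.1, 106.3, 185.8]
tool_rot: [[1.0, -0.021, -0.001], [-0.021, -1.0, -0.0], [-0.001, 0.0, -1.0]]
wrist_force: [0.8, -1.1, -1.5]
grip_width: 9.7
grasp_force: 39.3
```

```bash
python3 - <<'E'
from h import *
go(510.2,106.6,76.5,HY)
E
```

```text
t 13.1833 pos [510.133 106.287 185.761] turn first [0.026 0.058 0.012] then cm [ 0.006 -0.031 10.926] | unturned cm [ 0.017 -0.036 10.926]
```

play_rows(increments=[[0, 0, 1, 0, 0, 0], [0, 0, 1.5, 0, 0, 0], [0, 0, 1.5, 0, 0, 0], [0, 0, 1, 0, 0, 0], [0, 0, 1, 0, 0, 0], [0, 0, 0.7, 0, 0, 0], [0, 0, 0.6, 0, 0, 0], [0, 0, 0.6, 0, 0, 0], [0, 0, 0.6, 0, 0, 0]])

```text
t: 13.93
tool_pos: [510.8, 106.8, 101.2]
tool_rot: [[1.0, -0.021, 0.001], [-0.021, -1.0, -0.0], [0.001, 0.0, -1.0]]
wrist_force: [0.2, -0.3, -0.3]
grip_width: 9.2
grasp_force: 39.3
```

play_rows(increments=[[0, 0, 0.4, 0, 0, 0], [0, 0, 0.4, 0, 0, 0], [0, 0, 0.3, 0, 0, 0], [0, 0, 0.3, 0, 0, 0], [0, 0, 0.2, 0, 0, 0], [0, 0, 0.2, 0, 0, 0], [0, 0, 0, 0, 0, 0]])

```text
t: 14.52
tool_pos: [510.2, 106.9, 83.0]
tool_rot: [[1.0, -0.021, -0.0], [-0.021, -1.0, 0.0], [-0.0, -0.0, -1.0]]
wrist_force: [-0.2, 0.8, -1.2]
grip_width: 9.2
grasp_force: 39.3
```

play_rows(increments=[[0, 0, 0.2, 0, 0, 0], [0, 0, 0.1, 0, 0, 0], [0, 0, 0.1, 0, 0, 0], [0, 0, 0.1, 0, 0, 0], [0, 0, 0.1, 0, 0, 0], [0, 0, 0, 0, 0, 0]])

```text
t: 15.02
tool_pos: [510.2, 106.9, 77.1]
tool_rot: [[1.0, -0.021, -0.0], [-0.021, -1.0, 0.0], [-0.0, -0.0, -1.0]]
wrist_force: [0.0, 0.8, -0.6]
grip_width: 9.6
grasp_force: 39.3
```

play_rows(increments=[[0, 0, 0.1, 0, 0, 0], [0, 0, 0.1, 0, 0, 0], [0, 0, 0, 0, 0, 0]])

```text
t: 15.27
tool_pos: [510.6, 106.9, 76.4]
tool_rot: [[1.0, -0.021, 0.0], [-0.021, -1.0, -0.0], [0.0, 0.0, -1.0]]
wrist_force: [-4.6, -0.7, 8.1]
grip_width: 9.4
grasp_force: 40.5
```

play_rows(increments=[[0, 0, 0, 0, 0, 0], [0, 0, 0, 0, 0, 0], [0, 0, 0, 0, 0, 0], [0, 0, 0, 0, 0, 0], [0, 0, -0.5, 0, 0, 0], [0, 0, -1, 0, 0, 0], [0, 0, -2, 0, 0, 0], [0, 0, -3, 0, 0, 0], [0, 0, -3, 0, 0, 0], [0, 0, -1.5, 0, 0, 0]], jaw=4)

```text
t: 16.1
tool_pos: [512.4, 106.9, 190.4]
tool_rot: [[1.0, -0.021, 0.007], [-0.021, -1.0, -0.0], [0.007, -0.0, -1.0]]
wrist_force: [0.8, -0.9, 0.8]
grip_width: 39.7
grasp_force: 0.0
```

```bash
python3 - <<'E'
from h import *
t=cap('top');Q=depthpts(t)
for y in (106,162):
    m=(Q[...,2]>80)&(Q[...,0]>450)&(Q[...,0]<580)&(abs(Q[...,1]-y)<15)&(Q[...,2]<125)
    print(m.sum(), np.nanmedian(Q[m],0))
go(504.6,-200.7,185,CY)
E
```

```text
253 [494.8 105.7 104.9]
28 [501.1 166.8 105.7]
t 16.15 pos [513.816 106.901 192.608] turn first [-0.025 -0.614  5.323] then cm [ 2.566 30.667  0.761] | unturned cm [-0.298 30.772  0.759]
```

play_rows(increments=[[0, 0.7, 0, 0, 0, 2.3], [0.1, 1.5, 0, 0, 0, 3], [0.3, 2.4, 0, 0, 0, 0], [0.3, 3.2, 0.1, 0, 0, 0], [0.3, 3.6, 0.1, 0, 0, 0], [0.3, 3.6, 0.1, 0, 0, 0], [0.3, 3.6, 0, 0, 0, 0], [0.3, 3.6, 0, 0, 0, 0], [0.3, 3.2, 0, 0, 0, 0], [0.2, 2.4, 0, 0, 0, 0]])

```text
t: 16.98
tool_pos: [503.9, -174.8, 182.7]
tool_rot: [[0.993, -0.115, 0.0], [-0.115, -0.993, -0.001], [0.001, 0.001, -1.0]]
wrist_force: [0.9, -0.1, 0.2]
grip_width: 39.8
grasp_force: 0.0
```

play_rows(increments=[[0.1, 1.5, 0, 0, 0, 0], [0.1, 1, 0, 0, 0, 0], [0, 0.4, 0, 0, 0, 0], [0, 0, 0, 0, 0, 0], [0, 0, 0, 0, 0, 0]])

```text
t: 17.4
tool_pos: [503.0, -200.0, 182.2]
tool_rot: [[0.994, -0.112, -0.0], [-0.112, -0.994, 0.001], [-0.0, -0.001, -1.0]]
wrist_force: [-0.6, 1.0, -0.5]
grip_width: 40.0
grasp_force: 0.0
```

```bash
python3 - <<'E'
from h import *
go(504.6,-200.9,80,CY)
E
```

```text
t 17.4 pos [ 503.009 -200.047  182.21 ] turn first [-0.04   0.017  0.06 ] then cm [ 0.168  0.067 10.221] | unturned cm [ 0.171  0.074 10.221]
```

play_rows(increments=[[0.1, 0.05, 1.2, 0, 0, 0], [0, 0, 1.8, 0, 0, 0], [0, 0, 1.8, 0, 0, 0], [0, 0, 1.8, 0, 0, 0], [0, 0, 1.5, 0, 0, 0], [0, 0, 1.1, 0, 0, 0], [0, 0, 0.6, 0, 0, 0], [0, 0, 0.3, 0, 0, 0], [0, 0, 0, 0, 0, 0]])

```text
t: 18.15
tool_pos: [503.8, -201.3, 80.9]
tool_rot: [[0.994, -0.113, -0.0], [-0.113, -0.994, 0.0], [-0.001, -0.0, -1.0]]
wrist_force: [-0.0, -0.1, 0.5]
grip_width: 40.2
grasp_force: 0.0
```

play_rows(increments=[[0, 0, 0, 0, 0, 0], [0, 0, 0, 0, 0, 0], [0, 0, 0, 0, 0, 0], [0, 0, 0, 0, 0, 0], [0, 0, 0, 0, 0, 0], [0, 0, 0, 0, 0, 0], [0, 0, 0, 0, 0, 0], [0, 0, 0, 0, 0, 0]], jaw=0.5)

```text
t: 18.82
tool_pos: [504.6, -202.3, 82.4]
tool_rot: [[0.994, -0.113, 0.002], [-0.113, -0.994, -0.001], [0.002, 0.001, -1.0]]
wrist_force: [-0.2, 0.0, 5.8]
grip_width: 9.3
grasp_force: 40.5
```

play_rows(increments=[[0, 0, -0.5, 0, 0, 0], [0, 0, -1, 0, 0, 0], [0, 0, -1.5, 0, 0, 0], [0, 0, -2, 0, 0, 0], [0, 0, -2, 0, 0, 0], [0, 0, -2, 0, 0, 0], [0, 0, -1.5, 0, 0, 0], [0, 0, -1, 0, 0, 0], [0, 0, 0, 0, 0, 0]])

```text
t: 19.57
tool_pos: [504.9, -202.4, 198.9]
tool_rot: [[0.994, -0.113, 0.003], [-0.113, -0.994, -0.002], [0.004, 0.002, -1.0]]
wrist_force: [0.6, -0.3, -2.1]
grip_width: 9.9
grasp_force: 39.6
```

```bash
python3 - <<'E'
from h import *
go(513.4,274,195,HY)
E
```

```text
t 19.5667 pos [ 504.888 -202.363  198.924] turn first [ 0.119 -0.204 -5.285] then cm [ -0.147 -47.644   0.392] | unturned cm [ -4.536 -47.428   0.285]
```

play_rows(increments=[[0, -0.6, 0, 0, 0, -2], [0, -1.4, 0, 0, 0, -3.3], [0, -2.2, 0, 0, 0, 0], [0, -3, 0, 0, 0, 0], [-0.1, -3.4, 0, 0, 0, 0], [-0.1, -3.5, 0, 0, 0, 0], [-0.1, -3.5, 0, 0, 0, 0], [0, -3.5, 0, 0, 0, 0], [0, -3.5, 0, 0, 0, 0], [0, -3.5, 0, 0, 0, 0]])

```text
t: 20.4
tool_pos: [506.4, 81.4, 194.5]
tool_rot: [[1.0, -0.019, -0.003], [-0.019, -1.0, 0.0], [-0.003, -0.0, -1.0]]
wrist_force: [0.5, 0.4, -2.1]
grip_width: 9.4
grasp_force: 39.4
```

play_rows(increments=[[0, -3.5, 0, 0, 0, 0], [0, -3.5, 0, 0, 0, 0], [0, -3.4, 0, 0, 0, 0], [0, -3, 0, 0, 0, 0], [0, -2.6, 0, 0, 0, 0], [0, -1.9, 0, 0, 0, 0], [0, -1.1, 0, 0, 0, 0], [0, -0.5, 0, 0, 0, 0], [0, 0, 0, 0, 0, 0], [0, 0, 0, 0, 0, 0]])

```text
t: 21.23
tool_pos: [511.8, 273.3, 195.7]
tool_rot: [[1.0, -0.021, -0.001], [-0.021, -1.0, -0.001], [-0.001, 0.001, -1.0]]
wrist_force: [1.2, 0.2, -1.3]
grip_width: 9.2
grasp_force: 39.5
```

```bash
python3 - <<'E'
from h import *
go(513.4,274,76.5,HY)
E
```

```text
t 21.2333 pos [511.845 273.337 195.661] turn first [0.052 0.065 0.013] then cm [ 0.154 -0.07  11.916] | unturned cm [ 0.168 -0.08  11.916]
```

play_rows(increments=[[0.1, 0, 1.5, 0, 0, 0], [0, 0, 2, 0, 0, 0], [0, 0, 1.5, 0, 0, 0], [0, 0, 1, 0, 0, 0], [0, 0, 1, 0, 0, 0], [0, 0, 0.7, 0, 0, 0], [0, 0, 0.6, 0, 0, 0], [0, 0, 0.6, 0, 0, 0], [0, 0, 0.6, 0, 0, 0]])

```text
t: 21.98
tool_pos: [513.6, 274.2, 101.4]
tool_rot: [[1.0, -0.021, 0.001], [-0.021, -1.0, 0.0], [0.001, -0.0, -1.0]]
wrist_force: [0.1, -0.8, -1.7]
grip_width: 9.6
grasp_force: 39.5
```

play_rows(increments=[[0, 0, 0.4, 0, 0, 0], [0, 0, 0.4, 0, 0, 0], [0, 0, 0.3, 0, 0, 0], [0, 0, 0.3, 0, 0, 0], [0, 0, 0.2, 0, 0, 0], [0, 0, 0.2, 0, 0, 0], [0, 0, 0, 0, 0, 0]])

```text
t: 22.57
tool_pos: [512.9, 274.1, 82.9]
tool_rot: [[1.0, -0.021, -0.0], [-0.021, -1.0, -0.0], [-0.0, 0.0, -1.0]]
wrist_force: [-0.1, -0.9, -2.2]
grip_width: 9.3
grasp_force: 39.5
```

play_rows(increments=[[0, 0, 0.2, 0, 0, 0], [0, 0, 0.1, 0, 0, 0], [0, 0, 0.1, 0, 0, 0], [0, 0, 0.1, 0, 0, 0], [0, 0, 0.1, 0, 0, 0], [0, 0, 0, 0, 0, 0]])

```text
t: 23.07
tool_pos: [513.0, 274.1, 77.1]
tool_rot: [[1.0, -0.021, -0.0], [-0.021, -1.0, -0.0], [-0.0, 0.0, -1.0]]
wrist_force: [-0.3, -0.7, -2.2]
grip_width: 9.5
grasp_force: 39.5
```

play_rows(increments=[[0, 0, 0.1, 0, 0, 0], [0, 0, 0.1, 0, 0, 0], [0, 0, 0, 0, 0, 0]])

```text
t: 23.32
tool_pos: [513.3, 274.3, 76.4]
tool_rot: [[1.0, -0.021, 0.0], [-0.021, -1.0, 0.0], [0.0, -0.0, -1.0]]
wrist_force: [-2.4, -0.8, 5.9]
grip_width: 9.3
grasp_force: 40.5
```

play_rows(increments=[[0, 0, 0, 0, 0, 0], [0, 0, 0, 0, 0, 0], [0, 0, 0, 0, 0, 0], [0, 0, 0, 0, 0, 0], [0, 0, -0.5, 0, 0, 0], [0, 0, -1, 0, 0, 0], [0, 0, -2, 0, 0, 0], [0, 0, -3, 0, 0, 0], [0, 0, -3, 0, 0, 0], [0, 0, -1.5, 0, 0, 0]], jaw=4)

```text
t: 24.15
tool_pos: [515.1, 274.8, 190.7]
tool_rot: [[1.0, -0.021, 0.007], [-0.021, -1.0, 0.002], [0.007, -0.002, -1.0]]
wrist_force: [0.6, 0.1, 1.0]
grip_width: 40.1
grasp_force: 0.0
```

```bash
python3 - <<'E'
from h import *
t=cap('top');Q=depthpts(t)
for y in (106,162,273):
    m=(Q[...,2]>80)&(Q[...,0]>450)&(Q[...,0]<580)&(abs(Q[...,1]-y)<15)&(Q[...,2]<125)
    print(m.sum(), np.nanmedian(Q[m],0))
go(501.5,-256.8,185,CY)
E
```

```text
392 [508.8 105.6 104.6]
325 [510.7 160.2 104.7]
598 [505.7 270.9 103.1]
t 24.2 pos [516.433 275.16  193.077] turn first [-0.217 -0.596  5.319] then cm [ 4.538 53.023  0.808] | unturned cm [-0.405 53.218  0.628]
```

play_rows(increments=[[0, 0.7, 0, 0, 0, 2.3], [0.1, 1.5, 0, 0, 0, 3], [0.3, 2.4, 0, 0, 0, 0], [0.3, 3.2, 0.1, 0, 0, 0], [0.3, 3.6, 0.1, 0, 0, 0], [0.3, 3.6, 0.1, 0, 0, 0], [0.3, 3.7, 0, 0, 0, 0], [0.3, 3.7, 0, 0, 0, 0], [0.3, 3.7, 0, 0, 0, 0], [0.3, 3.7, 0, 0, 0, 0]])

```text
t: 25.03
tool_pos: [505.4, -26.6, 182.8]
tool_rot: [[0.994, -0.113, 0.001], [-0.113, -0.994, -0.0], [0.001, 0.0, -1.0]]
wrist_force: [-0.2, -0.7, 0.6]
grip_width: 40.2
grasp_force: 0.0
```

play_rows(increments=[[0.3, 3.7, 0, 0, 0, 0], [0.3, 3.7, 0, 0, 0, 0], [0.3, 3.6, 0, 0, 0, 0], [0.3, 3.4, 0, 0, 0, 0], [0.3, 3, 0, 0, 0, 0], [0.3, 2.4, 0, 0, 0, 0], [0.2, 1.8, 0, 0, 0, 0], [0, 1.1, 0, 0, 0, 0], [0, 0.4, 0, 0, 0, 0], [0, 0, 0, 0, 0, 0]])

```text
t: 25.87
tool_pos: [499.3, -256.9, 182.3]
tool_rot: [[0.994, -0.114, -0.0], [-0.114, -0.994, 0.0], [-0.0, -0.0, -1.0]]
wrist_force: [0.3, 0.8, -0.1]
grip_width: 40.1
grasp_force: 0.0
```

```bash
python3 - <<'E'
from h import *
go(501.5,-256.8,80,CY)
E
```

```text
t 25.8667 pos [ 499.285 -256.886  182.336] turn first [-0.014  0.007 -0.036] then cm [ 0.219 -0.034 10.234] | unturned cm [ 0.22  -0.031 10.234]
```

play_rows(increments=[[0.2, 0, 1.2, 0, 0, 0], [0, 0, 1.8, 0, 0, 0], [0, 0, 1.8, 0, 0, 0], [0, 0, 1.8, 0, 0, 0], [0, 0, 1.5, 0, 0, 0], [0, 0, 1.1, 0, 0, 0], [0, 0, 0.6, 0, 0, 0], [0, 0, 0.3, 0, 0, 0], [0, 0, 0, 0, 0, 0]])

```text
t: 26.62
tool_pos: [501.4, -256.3, 80.8]
tool_rot: [[0.994, -0.112, -0.001], [-0.112, -0.994, 0.001], [-0.001, -0.0, -1.0]]
wrist_force: [-0.3, 0.7, 0.6]
grip_width: 40.6
grasp_force: 0.0
```

play_rows(increments=[[0, 0, 0, 0, 0, 0], [0, 0, 0, 0, 0, 0], [0, 0, 0, 0, 0, 0], [0, 0, 0, 0, 0, 0], [0, 0, 0, 0, 0, 0], [0, 0, 0, 0, 0, 0], [0, 0, 0, 0, 0, 0], [0, 0, 0, 0, 0, 0]], jaw=0.5)

```text
t: 27.28
tool_pos: [502.1, -257.5, 82.4]
tool_rot: [[0.994, -0.113, 0.002], [-0.113, -0.994, -0.001], [0.002, 0.001, -1.0]]
wrist_force: [-0.1, 0.1, 5.4]
grip_width: 9.3
grasp_force: 41.2
```

play_rows(increments=[[0, 0, -0.5, 0, 0, 0], [0, 0, -1, 0, 0, 0], [0, 0, -1.5, 0, 0, 0], [0, 0, -2, 0, 0, 0], [0, 0, -2, 0, 0, 0], [0, 0, -2, 0, 0, 0], [0, 0, -1.5, 0, 0, 0], [0, 0, -1, 0, 0, 0], [0, 0, 0, 0, 0, 0]])

```text
t: 28.03
tool_pos: [502.5, -257.5, 199.1]
tool_rot: [[0.994, -0.113, 0.003], [-0.113, -0.994, -0.002], [0.004, 0.002, -1.0]]
wrist_force: [-0.1, 0.1, -1.1]
grip_width: 9.3
grasp_force: 40.2
```

```bash
python3 - <<'E'
from h import *
go(512.9,217.6,195,HY)
E
```

```text
t 28.0333 pos [ 502.465 -257.512  199.05 ] turn first [ 0.128 -0.201 -5.283] then cm [  0.048 -47.523   0.405] | unturned cm [ -4.329 -47.326   0.291]
```

play_rows(increments=[[0, -0.6, 0, 0, 0, -2], [0, -1.4, 0, 0, 0, -3.3], [0, -2.2, 0, 0, 0, 0], [0, -3, 0, 0, 0, 0], [0, -3.4, 0, 0, 0, 0], [0, -3.5, 0, 0, 0, 0], [0, -3.5, 0, 0, 0, 0], [0, -3.5, 0, 0, 0, 0], [0, -3.5, 0, 0, 0, 0], [0, -3.5, 0, 0, 0, 0]])

```text
t: 28.87
tool_pos: [507.4, 25.9, 195.0]
tool_rot: [[1.0, -0.021, -0.002], [-0.021, -1.0, 0.001], [-0.002, -0.001, -1.0]]
wrist_force: [0.3, 0.2, -1.8]
grip_width: 9.4
grasp_force: 40.2
```

play_rows(increments=[[0, -3.5, 0, 0, 0, 0], [0, -3.5, 0, 0, 0, 0], [0, -3.4, 0, 0, 0, 0], [0, -3, 0, 0, 0, 0], [0, -2.6, 0, 0, 0, 0], [0, -1.9, 0, 0, 0, 0], [0, -1.1, 0, 0, 0, 0], [0, -0.4, 0, 0, 0, 0], [0, 0, 0, 0, 0, 0], [0, 0, 0, 0, 0, 0]])

```text
t: 29.7
tool_pos: [512.5, 217.1, 195.8]
tool_rot: [[1.0, -0.021, -0.001], [-0.021, -1.0, -0.001], [-0.001, 0.001, -1.0]]
wrist_force: [-0.1, -0.2, -1.7]
grip_width: 9.4
grasp_force: 40.2
```

```bash
python3 - <<'E'
from h import *
go(512.9,217.6,76.5,HY)
E
```

```text
t 29.7 pos [512.524 217.067 195.78 ] turn first [ 0.042  0.055 -0.02 ] then cm [ 0.036 -0.054 11.928] | unturned cm [ 0.048 -0.063 11.928]
```

play_rows(increments=[[0, 0, 1.5, 0, 0, 0], [0, 0, 2, 0, 0, 0], [0, 0, 1.5, 0, 0, 0], [0, 0, 1, 0, 0, 0], [0, 0, 1, 0, 0, 0], [0, 0, 0.7, 0, 0, 0], [0, 0, 0.6, 0, 0, 0], [0, 0, 0.6, 0, 0, 0], [0, 0, 0.6, 0, 0, 0]])

```text
t: 30.45
tool_pos: [513.2, 218.0, 101.4]
tool_rot: [[1.0, -0.021, 0.001], [-0.021, -1.0, 0.0], [0.001, -0.0, -1.0]]
wrist_force: [0.0, -0.1, -2.2]
grip_width: 9.4
grasp_force: 40.2
```

play_rows(increments=[[0, 0, 0.4, 0, 0, 0], [0, 0, 0.4, 0, 0, 0], [0, 0, 0.3, 0, 0, 0], [0, 0, 0.3, 0, 0, 0], [0, 0, 0.2, 0, 0, 0], [0, 0, 0.2, 0, 0, 0], [0, 0, 0, 0, 0, 0]])

```text
t: 31.03
tool_pos: [512.5, 217.9, 83.0]
tool_rot: [[1.0, -0.021, -0.0], [-0.021, -1.0, -0.0], [-0.0, 0.0, -1.0]]
wrist_force: [0.3, -0.1, -1.9]
grip_width: 9.3
grasp_force: 40.2
```

play_rows(increments=[[0, 0, 0.2, 0, 0, 0], [0, 0, 0.1, 0, 0, 0], [0, 0, 0.1, 0, 0, 0], [0, 0, 0.1, 0, 0, 0], [0, 0, 0.1, 0, 0, 0], [0, 0, 0, 0, 0, 0]])

```text
t: 31.53
tool_pos: [512.5, 217.9, 77.1]
tool_rot: [[1.0, -0.021, -0.0], [-0.021, -1.0, -0.0], [-0.0, 0.0, -1.0]]
wrist_force: [-0.5, -0.1, -1.7]
grip_width: 10.0
grasp_force: 40.2
```

play_rows(increments=[[0, 0, 0.1, 0, 0, 0], [0, 0, 0.1, 0, 0, 0], [0, 0, 0, 0, 0, 0]])

```text
t: 31.78
tool_pos: [512.9, 218.1, 76.4]
tool_rot: [[1.0, -0.021, 0.0], [-0.021, -1.0, -0.0], [0.0, -0.0, -1.0]]
wrist_force: [-4.9, -0.7, 5.7]
grip_width: 9.2
grasp_force: 41.3
```

Seated. I'll release, rise and back away for a last check.

play_rows(increments=[[0, 0, 0, 0, 0, 0], [0, 0, 0, 0, 0, 0], [0, 0, 0, 0, 0, 0], [0, 0, 0, 0, 0, 0], [0, 0, -0.5, 0, 0, 0], [0, 0, -1, 0, 0, 0], [0, 0, -2, 0, 0, 0], [0, 0, -3, 0, 0, 0], [0, 0, -3, 0, 0, 0], [0, 0, -2, 0, 0, 0]], jaw=4)

```text
t: 32.62
tool_pos: [514.0, 218.2, 194.6]
tool_rot: [[1.0, -0.021, 0.005], [-0.021, -1.0, 0.001], [0.005, -0.001, -1.0]]
wrist_force: [-0.2, 0.3, 0.6]
grip_width: 40.1
grasp_force: 0.0
```

play_rows(increments=[[-1, 0, -1, 0, 0, 0], [-2, 0, -1, 0, 0, 0], [-2, 0, -1, 0, 0, 0], [-2, 0, 0, 0, 0, 0], [-2, 0, 0, 0, 0, 0], [-2, 0, 0, 0, 0, 0], [-1, 0, 0, 0, 0, 0], [0, 0, 0, 0, 0, 0], [0, 0, 0, 0, 0, 0], [0, 0, 0, 0, 0, 0]])

```text
t: 33.45
tool_pos: [393.7, 220.4, 220.8]
tool_rot: [[1.0, -0.021, 0.001], [-0.021, -1.0, 0.0], [0.001, -0.0, -1.0]]
wrist_force: [-0.0, -0.1, -1.1]
grip_width: 40.3
grasp_force: 0.0
```

```bash
python3 - <<'E'
from h import *
t=cap('top');Q=depthpts(t)
for y in (106,162,217,273):
    m=(Q[...,2]>80)&(Q[...,0]>420)&(Q[...,0]<600)&(abs(Q[...,1]-y)<15)&(Q[...,2]<125)
    print(m.sum(), np.nanmedian(Q[m],0))
a=t['image'][150:290,100:450]
s=cap('scene')['image'][150:290,290:450]
A=cv2.resize(a,(790,316)); S=cv2.resize(s,(320,280)); o=np.zeros((600,790,3),np.uint8); o[:316]=A; o[318:598,:320]=S
cv2.imwrite('pics/fin.png',cv2.convertScaleAbs(o[...,::-1],alpha=1.5))
E
```

```text
393 [508.7 105.6 104.8]
329 [510.8 160.5 104.3]
744 [511.2 214.3 104.2]
684 [512.7 271.3 104. ]
```

View pics/fin.png

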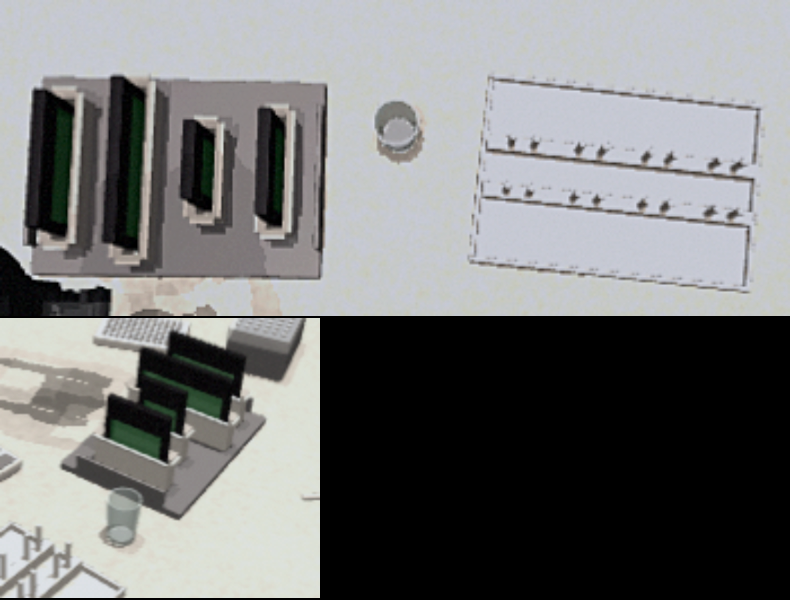

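All four cassettes stand in their matching holders: crop (52,165), (127,165), (200,165) and (272,165), tops at about 105 mm. The rack is empty and the beaker is unmoved at (397,128). Handing in.

```bash
python3 -c "
from plant import bot
print(bot.sign_off())"
```

```text
the job is handed in; nothing more can be done
None
```

All four cassettes are upright and fully down in the holders made for their widths, the beaker was not disturbed, and the job is handed in at about 33.6 s of the 125 s allowed.

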